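Feel the microscope's rubber mounts and sort firm from soft

TASK

The three rubber mounts of the microscope's base look alike, but rubber ages: pinch each one gently between its steel end plates to feel whether it is firm or has gone soft, and never squash any of them by more than 7 mm. Seat every firm mount upright and fully down on the base plate, over a pin of its own, and stand every soft one in the white reject tray; set them down, do not drop them, and leave the other things on the bench where they are.

Things in the scene. Friction and masses are not known exactly. Their poses are not given: they have to be found in the camera images.
- mount_1: One of three look-alike mounts: black rubber block between two square steel end plates, 50 mm over the plates' outer faces (along its y), 36 mm wide (x), 41 mm high, about 0.12 kg. Origin: centre of its underside; z up. A square bore 16 mm wide, 22 mm deep opens in the middle of the underside. The plates span 3 to 41 mm above the underside. How many mounts are soft, and which, is not known.
- mount_1_face_a (a point): Centre of the outer face of mount_1's +y end plate, 22 mm above the underside. Pinched, both plates move in along y against the rubber and spring back. A firm mount gives 1 mm in all per 6 N of pinch (18 N on each plate for 3 mm), one gone soft 1 mm per 0.9 N (under 3 N for 3 mm). Pinched in by 3 to 4 mm either can be lifted.
- mount_1_face_b (a point): Centre of the outer face of mount_1's -y end plate, 22 mm above the underside; 50 mm from the other face point when not pinched.
- mount_2: One of three look-alike mounts: black rubber block between two square steel end plates, 50 mm over the plates' outer faces (along its y), 36 mm wide (x), 41 mm high, about 0.12 kg. Origin: centre of its underside; z up. A square bore 16 mm wide, 22 mm deep opens in the middle of the underside. The plates span 3 to 41 mm above the underside. How many mounts are soft, and which, is not known.
- mount_2_face_a (a point): Centre of the outer face of mount_2's +y end plate, 22 mm above the underside. Pinched, both plates move in along y against the rubber and spring back. A firm mount gives 1 mm in all per 6 N of pinch (18 N on each plate for 3 mm), one gone soft 1 mm per 0.9 N (under 3 N for 3 mm). Pinched in by 3 to 4 mm either can be lifted.
- mount_2_face_b (a point): Centre of the outer face of mount_2's -y end plate, 22 mm above the underside; 50 mm from the other face point when not pinched.
- mount_3: One of three look-alike mounts: black rubber block between two square steel end plates, 50 mm over the plates' outer faces (along its y), 36 mm wide (x), 41 mm high, about 0.12 kg. Origin: centre of its underside; z up. A square bore 16 mm wide, 22 mm deep opens in the middle of the underside. The plates span 3 to 41 mm above the underside. How many mounts are soft, and which, is not known.
- mount_3_face_a (a point): Centre of the outer face of mount_3's +y end plate, 22 mm above the underside. Pinched, both plates move in along y against the rubber and spring back. A firm mount gives 1 mm in all per 6 N of pinch (18 N on each plate for 3 mm), one gone soft 1 mm per 0.9 N (under 3 N for 3 mm). Pinched in by 3 to 4 mm either can be lifted.
- mount_3_face_b (a point): Centre of the outer face of mount_3's -y end plate, 22 mm above the underside; 50 mm from the other face point when not pinched.
- base_plate: Fixed aluminium plate, 120 mm (x) by 210 mm (y) by 12 mm thick, with three upright steel pins in a row along its y axis, 70 mm apart. Origin: centre of its underside. Mounts set on it with their y axis along the plate's x axis leave room for the fingers.
- pin_1 (a point): Foot of pin 1 on the plate's upper surface (12 mm above the bench). The pin is 12 mm in diameter and 15 mm high, the top 6 mm tapering to 4 mm. z up, x and y as the plate's.
- pin_2 (a point): Foot of pin 2 on the plate's upper surface (12 mm above the bench). The pin is 12 mm in diameter and 15 mm high, the top 6 mm tapering to 4 mm. z up, x and y as the plate's.
- pin_3 (a point): Foot of pin 3 on the plate's upper surface (12 mm above the bench). The pin is 12 mm in diameter and 15 mm high, the top 6 mm tapering to 4 mm. z up, x and y as the plate's.
- reject_tray: Fixed open white plastic tray, 160 mm (x) by 200 mm (y) by 30 mm high, walls and floor 4 mm. Origin: centre of its underside.
- tray_floor (a point): Centre of the tray's inner floor, 4 mm above the bench; axes as the tray's.
- slide_box: Bystander: closed slide box, 85 x 32 x 26 mm. Origin: centre of its underside.
- cassette: Bystander: tissue cassette, 40 x 28 x 6 mm. Origin: centre of its underside.
- objective_cap: Bystander: black dust cap, 34 mm across, 18 mm high. Origin: centre of its underside.
- screwdriver: Bystander: screwdriver lying down, 150 mm long. Origin: centre of its underside (at mid-length).
- oil_bottle: Bystander: small brown bottle, 30 mm across, 62 mm high. Origin: centre of its underside.
- slide_stack: Bystander: stack of glass slides, 76 x 26 x 12 mm. Origin: centre of its underside.
Mind the look-alikes: they are no part of the job. What is shaped like the mount_2 but green or red is not meant.

How it is judged:
By the outcome, as a careful person would: the job done as asked, in the order asked, and still so for the second after the job is handed in, with the robot touching nothing.
It also fails if it takes over 59 s, if anything falls off the work surface, if the arm or the gripper's body presses on something with over 40 N, if the wrist force passes 120 N, or if a joint passes its speed limit or range.

ROBOT

A 6-joint arm with a two-finger parallel gripper is mounted at the origin on the work surface. World frame = base frame: x ahead of the robot, y to its left, z up, the work surface at z = 0. Lengths are in m, angles in degrees, forces in N, time in s.
With the tool pointing down it reaches from about 0.4 to 0.825 m from the base axis. Payload 7 kg.
Tool frame: the origin (TCP) lies on the centre line of the jaws, within the pads' length; the fingertips stand 8 mm ahead of it and the grasp point (between the pads) lies 11 mm behind it; z points along the fingers, y is the line along which they close (so a half turn about z gives the same grasp; the last joint's range is limited). The gripper opens to 88 mm and grips with 3 to 60 N. Pads are 19 mm wide; open, the fingers measure 130 mm over their backs; the gripper's body (78 mm by 193 mm) begins 47 mm behind the grasp point.
Start: joints at [-48.237, 20.546, 0.682, 0, -70.136, -16.507], TCP at [0.288, -0.61, 0.235] pointing down, gripper open.
Joint ranges: [-176.03, 176.03], [-82.01, 121.73], [-58.28, 71.71], [-173.87, 95.51], [-174.79, -0.11], [-173.66, 173.66]. Speed limits (degrees/s): [136.94, 136.94, 172.46, 180, 180, 180].

INTERFACE

Orientations are given as [roll, pitch, yaw] about the fixed x, y, z axes, in that order (R = Rz(yaw) Ry(pitch) Rx(roll)).
In Python, from plant import ctrl, vision gives the robot as it stands. The module is installed in compiled form; this text tells all that it offers.
- The arm moves only by the tool move_arm, never from a script. Its argument "moves" is one flat list of numbers, 7 for each row, row after row: the finger opening in cm, from 0 to 8.76, then the shift along the tool's x, y, z in cm, then the turn, a rotation vector about the tool's x, y, z in rad. A call has 1 to 8 rows; each row shifts and turns the commanded pose from where the row before left it, along the tool's axes as they then stand; what a row does not reach is not made up. A row lasts 1/10 s, in which the tool goes at most 50 mm and 8.59 degrees, less where a joint would pass 70% of its speed; a pose out of reach is approached as far as the arm can. A call with a gripper value outside its range is refused whole. The fingers move at their own pace and stop on an object; the grip force is fixed at half the most. Time passes only in rows, so rows that do not move let the fingers close. It gives the time, the measured TCP pose, the force, the opening and the grip force at its end, in the units of the state.
- ctrl.get_obs(): the state, without advancing time (a new reading comes with each control period).
- vision.snapshot(name): name is "side" or "top"; returns (picture, depth): 384x512x3 uint8, red, green, blue; 384x512 float32, m along the optical axis (not along the pixel's ray), 0 where there is no reading.
- vision.camera_model(name): a dict with "vertical_fov" (degrees; the focal length in pixels is half the picture's height over the tangent of half this angle, whatever the lens; pixels are square), "cx", "cy" (the principal point, pixels), "D" ([k1, k2, p1, p2, k3] as OpenCV has them; the pictures are not rectified), "cam_to_world" (4x4, takes a point from camera to world coordinates). Camera axes: x right, y down, z forward; pixel columns grow to the right and rows downward; lengths in m; the calibration is good to about 2 mm. A picture is of the moment at which its call begins. camera_model takes no time and is no camera call.
- ctrl.close_job(): hands the job in; it is judged then, once.
The state is a dict: "clock": time; "joint_pos": joint angles; "qvel": joint speeds; "tau": joint torques, N m; "tool_pos": TCP position; "orientation": TCP orientation; "force": force on the tool from outside, world axes, zero at the start; "moment": the same for the moment, N m; "opening": finger opening in m; "gripper_force": force on a finger pad.
Only numpy, scipy, OpenCV 4.12 (cv2) and the standard library are available. Lean on these libraries where they do the work, as an engineer would, in place of code of your own. Each camera call takes 0.05 s, during which the arm holds its last target. There are 200 camera calls.

## Working session

There is one attempt and no reset: what is moved stays moved. The work goes in short steps, Python scripts to look and compute and a tool call to move; the robot and the scene stay as the last step left them, time stands still between calls to the robot, and variables do not carry over. Pictures are saved under pics/ and viewed, at most 10 in all, crops included, and the job is handed in when it is done.

Besides the shell and the picture viewer there is one more tool, called after "Emit:" by a JSON object that holds its "fn" and its "kwargs", one argument or row to a line. move_arm: Moves the arm, as the interface text tells. Its arguments: {"type":"object","properties":{"moves":{"type":"array"}},"required":["moves"]}

```bash
mkdir -p pics; cat > h.py <<'E'
import numpy as np, cv2
from plant import ctrl, vision
def snap(n):
    p,d=vision.snapshot(n); return p,d,vision.camera_model(n)
def K(m):
    f=192/np.tan(np.radians(m["vertical_fov"])/2)
    return np.array([[f,0,m["cx"]],[0,f,m["cy"]],[0,0,1.]])
def onplane(m,uv,z):
    uv=np.array(uv,float).reshape(-1,1,2)
    n=cv2.undistortPoints(uv,K(m),np.array(m["D"],float))[:,0]
    T=np.array(m["cam_to_world"]); r=np.c_[n,np.ones(len(n))]@T[:3,:3].T
    return T[:3,3]+r*((z-T[2,3])/r[:,2])[:,None]
def cloud(m,d):
    v,u=np.mgrid[:384,:512]
    n=cv2.undistortPoints(np.stack([u,v],-1).reshape(-1,1,2).astype(float),K(m),np.array(m["D"],float))[:,0]
    T=np.array(m["cam_to_world"])
    P=(np.c_[n,np.ones(len(n))]*d.reshape(-1,1))@T[:3,:3].T+T[:3,3]
    return P.reshape(384,512,3)
E
python3 - <<'E'
from h import *
o=ctrl.get_obs(); print(o)
for n in("top","side"):
    p,d,m=snap(n); cv2.imwrite(f"pics/{n}0.png",cv2.resize(p[:,:,::-1],(800,600))); np.savez(n+"0.npz",p=p,d=d)
    print(n,m["vertical_fov"],m["D"],np.round(m["cam_to_world"],3).tolist())
E
```

```text
{'clock': 0.0, 'joint_pos': array([-4.82367992e+01,  2.05906018e+01,  6.33636751e-01, -2.07549477e-02,
       -7.01358212e+01, -1.65075013e+01]), 'qvel': array([-0.05767323,  0.01239915, -0.05570052,  0.02276024,  0.05996399,
       -0.07240947]), 'tau': array([-7.88811303e-04, -5.82711804e+01,  2.93048912e+01,  6.99688956e+00,
        6.85538747e-03, -1.83685670e-04]), 'tool_pos': array([ 0.2877752 , -0.61005092,  0.23362905]), 'orientation': array([ 1.79905494e+02, -7.66018537e-03, -1.54751362e+02]), 'force': array([ 0.02498558, -0.38278668,  0.02411665]), 'moment': array([ 0.02008552,  0.03777366, -0.00670824]), 'gripper_force': 0.0, 'opening': 0.08779166530087805}
top 57.0244770024596 [-0.06561614  0.          0.          0.          0.        ] [[-0.029, -0.989, 0.144, 0.4], [-0.999, 0.032, 0.017, 0.004], [-0.022, -0.143, -0.989, 0.981], [0.0, 0.0, 0.0, 1.0]]
side 50.57811248748956 [-0.02706622  0.          0.          0.          0.        ] [[0.698, -0.347, 0.626, -0.06], [-0.716, -0.325, 0.619, -0.562], [-0.012, -0.88, -0.475, 0.511], [0.0, 0.0, 0.0, 1.0]]
```

View pics/top0.png

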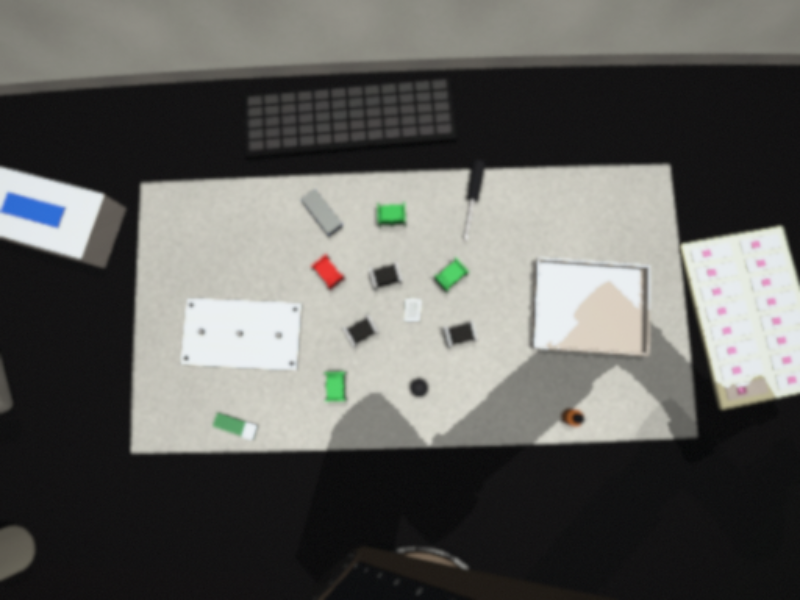

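View pics/side0.png

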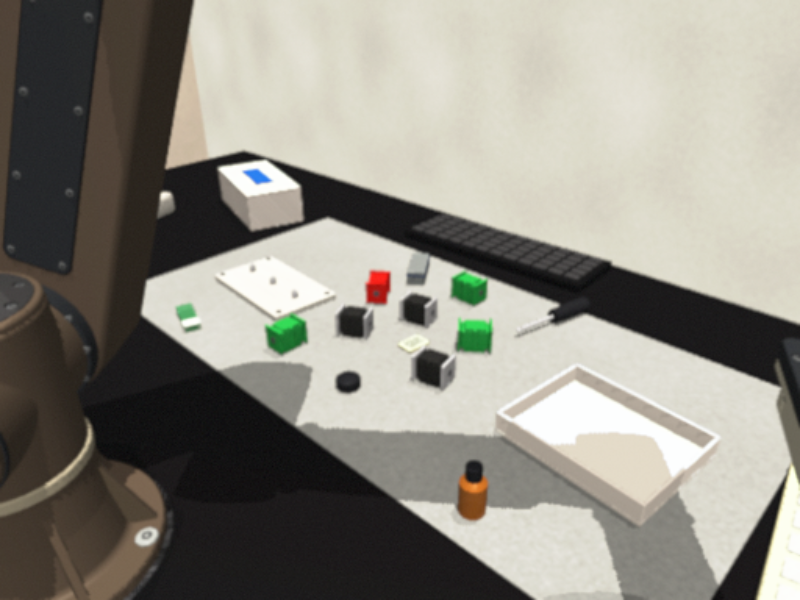

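The top view shows the black mounts at (385,276), (361,331) and (459,334). Things that could be mistaken for them are the green blocks (391,214), (451,275) and (336,386), the red block (328,271), and the round black cap (419,387). The base plate is at (241,333) with its pins at (201,332), (240,333) and (279,335), and the tray is at (590,307). The side view confirms the three black blocks with steel plates at (355,321), (419,309) and (434,368).

```bash
python3 - <<'E'
from h import *
z=np.load("top0.npz"); p,d=z["p"],z["d"]; m=vision.camera_model("top")
P=cloud(m,d); hsv=cv2.cvtColor(p,cv2.COLOR_RGB2HSV)
def rep(mask,lab,amin=30):
    n,L,s,c=cv2.connectedComponentsWithStats(mask.astype(np.uint8))
    for i in range(1,n):
        if s[i,4]<amin: continue
        Q=P[L==i]; zz=np.median(Q[:,2])
        uv=np.argwhere(L==i)[:,::-1]
        X=onplane(m,uv,zz)[:,:2].astype(np.float32)
        r=cv2.minAreaRect(X*1000)
        print(lab,s[i,4],"px",np.round(c[i]/.64),"z",np.round(np.percentile(Q[:,2],[5,50,95]),3),"rect",np.round(r[0],1),np.round(r[1],1),round(r[2],1))
box=(P[:,:,0]>.25)&(P[:,:,0]<.9)&(abs(P[:,:,1])<.6)
rep(box&(P[:,:,2]>.03)&(P[:,:,2]<.06),"tall")
rep(box&(P[:,:,2]>.028)&(hsv[:,:,2]<70),"dark")
rep(box&(P[:,:,2]>.007)&(P[:,:,2]<.03)&(d>0),"mid")
big=cv2.resize(p[160:235,110:320,::-1],None,fx=3.8,fy=3.8,interpolation=cv2.INTER_CUBIC); cv2.imwrite("pics/crop0.png",big)
E
```

```text
tall 241 px [102. 232.] z [0.032 0.046 0.058] rect [684.1 545.8] [ 21.  119.2] 72.3
tall 200 px [392. 213.] z [0.035 0.04  0.043] rect [699.1  23. ] [47.1 34.5] 88.2
tall 223 px [327. 269.] z [0.034 0.04  0.043] rect [600.1 137.9] [52.4 35.4] 37.6
tall 211 px [451. 273.] z [0.035 0.04  0.043] rect [586.8 -79.1] [34.7 51.3] 39.0
tall 212 px [386. 274.] z [0.036 0.04  0.044] rect [589.4  36.1] [34.9 50. ] 12.4
tall 74 px [537. 315.] z [0.03  0.031 0.034] rect [ 518.2 -222.9] [132.3  26.3] 5.6
tall 217 px [361. 329.] z [0.035 0.04  0.043] rect [494.   81.4] [35.1 50.1] 26.5
tall 213 px [460. 332.] z [0.036 0.041 0.044] rect [483.6 -88.7] [35.6 48.1] 12.2
tall 232 px [335. 386.] z [0.035 0.04  0.043] rect [400.  126.7] [34.6 50. ] 89.0
tall 67 px [572. 417.] z [0.034 0.043 0.054] rect [ 333.6 -270.5] [25.3 28.9] 78.9
dark 121 px [385. 275.] z [0.034 0.04  0.044] rect [586.4  36.8] [28.  33.4] 16.4
dark 122 px [361. 330.] z [0.036 0.04  0.043] rect [491.3  81.5] [26.5 33.5] 25.1
dark 117 px [461. 333.] z [0.038 0.041 0.044] rect [481.3 -89.1] [24.5 33.7] 12.2
dark 1488 px [492. 586.] z [0
[... 183 characters left out ...]
 rect [ 725.1 -122. ] [ 25.2 153.7] 77.8
mid 352 px [322. 212.] z [0.02  0.026 0.028] rect [708.5 148.7] [91.7 32.8] 35.7
mid 206 px [109. 235.] z [0.008 0.019 0.029] rect [684.4 546.7] [ 19.9 119.5] 72.8
mid 3077 px [720. 315.] z [0.011 0.014 0.017] rect [ 490.  -556.8] [304.2 104.6] 3.7
mid 503 px [601. 293.] z [0.008 0.02  0.03 ] rect [ 524.6 -322.2] [207.6 160.7] 84.1
mid 3193 px [241. 333.] z [0.009 0.012 0.015] rect [496.6 297.9] [210.8 120.9] 85.7
mid 48 px [413. 306.] z [0.007 0.008 0.01 ] rect [530.8  -9. ] [27.7 36.5] 87.9
mid 119 px [419. 387.] z [0.014 0.018 0.02 ] rect [393.1 -16.4] [29.7 29.4] 88.3
mid 277 px [234. 426.] z [0.009 0.012 0.015] rect [334.1 308.2] [76.6 27.9] 71.2
```

View pics/crop0.png

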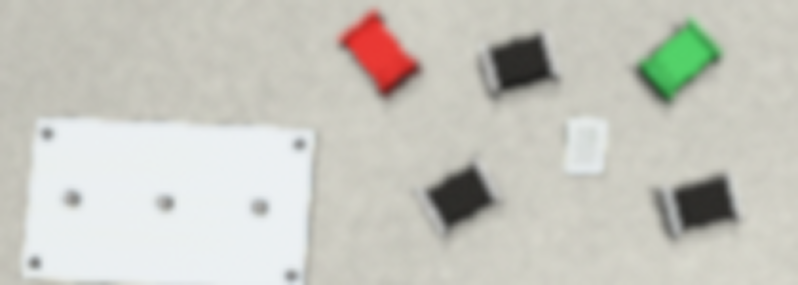

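The crop confirms the choice: three black blocks with grey plates, and the pins at crop (72,198), (165,203) and (260,207). Next I'll measure the pins and the plate and tray angles, then work out the first move.

```bash
cat >> h.py <<'E'
def go(x,y,yaw,z,cur=None):
    o=ctrl.get_obs(); p=o["tool_pos"] if cur is None else np.array(cur[:3]); a=o["orientation"][2] if cur is None else cur[3]
    dy=(yaw-a+180)%360-180; c,s=np.cos(np.radians(yaw)),np.sin(np.radians(yaw)); dx,dY=x-p[0],y-p[1]
    print("turn tool z rad %.3f (%.1f deg); then shift cm x %.2f y %.2f z %.2f"%(-np.radians(dy),dy,100*(c*dx+s*dY),100*(s*dx-c*dY),100*(p[2]-z)))
E
python3 - <<'E'
from h import *
for n in("top","side"):
    z=np.load(n+"0.npz"); p,d=z["p"],z["d"]; m=vision.camera_model(n); P=cloud(m,d)
    g=p.max(2).astype(int)
    pl=(abs(P[:,:,0]-.497)<.07)&(abs(P[:,:,1]-.298)<.11)&(P[:,:,2]>.007)
    k=(pl&(g<195)).astype(np.uint8)
    N,L,s,c=cv2.connectedComponentsWithStats(k)
    for i in range(1,N):
        if s[i,4]>3:
            print(n,s[i,4],np.round(c[i],1),"z27",np.round(onplane(m,c[i],.020)[0]*1000,1),"zmax",P[L==i][:,2].max().round(3))
    if n=="top":
        w=(p.min(2)>120)&(abs(P[:,:,0]-.497)<.08)&(abs(P[:,:,1]-.298)<.12)&(P[:,:,2]>.007)&(P[:,:,2]<.02)
        X=onplane(m,np.argwhere(w)[:,::-1],.012)[:,:2].astype(np.float32)*1000; print("plate",cv2.minAreaRect(X))
        for zlo in (.022,):
            w=(abs(P[:,:,0]-.52)<.13)&(abs(P[:,:,1]+.32)<.13)&(P[:,:,2]>zlo)&(P[:,:,2]<.035)
            print("tray",cv2.minAreaRect(onplane(m,np.argwhere(w)[:,::-1],.03)[:,:2].astype(np.float32)*1000))
    if n=="side":
        w=(P[:,:,2]>.036)&(P[:,:,2]<.045)&(abs(P[:,:,0]-.53)<.1)&(abs(P[:,:,1]-.0)<.12)
        N,L,s,c=cv2.connectedComponentsWithStats(w.astype(np.uint8))
        for i in range(1,N):
            if s[i,4]>40:
                q=p[L==i].mean(0); X=onplane(m,np.argwhere(L==i)[:,::-1],.041)[:,:2].astype(np.float32)*1000
                print("side",q.round(),cv2.minAreaRect(X))
go(.494,.0814,-153.5,.1)
E
```

```text
top 7 [122.  194.7] z27 [549.7 387.2  20. ] zmax 0.016
top 5 [188.2 197.6] z27 [535.6 200.2  20. ] zmax 0.015
top 5 [192. 204.] z27 [517.5 189.7  20. ] zmax 0.013
top 14 [128.5 211.7] z27 [501.4 367.6  20. ] zmax 0.028
top 12 [153.5 213. ] z27 [495.8 297.   20. ] zmax 0.028
top 11 [178. 214.] z27 [491.  228.7  20. ] zmax 0.03
top 9 [118.7 228.9] z27 [454.6 394.6  20. ] zmax 0.015
top 9 [186.3 232.1] z27 [440.8 205.8  20. ] zmax 0.015
top 4 [190.  233.5] z27 [436.8 195.7  20. ] zmax 0.012
plate ((496.6675109863281, 297.95306396484375), (210.8383026123047, 120.90193939208984), 85.67825317382812)
tray ((522.731201171875, -320.69293212890625), (201.7532501220703, 159.92431640625), 84.15804290771484)
side 6 [161.2 171.8] z27 [499.3 364.7  20. ] zmax 0.024
side 18 [144.3 182.1] z27 [430.2 343.3  20. ] zmax 0.013
side 10 [174.2 179.5] z27 [495.4 296.6  20. ] zmax 0.023
side 10 [188.3 188.4] z27 [489.5 225.9  20. ] zmax 0.024
side 27 [165.9 196.7] z27 [422.7 231.   20. ] zmax 0.011
side 4 [212.5 189.5] z27 [528.9 174.6  20. ] zmax 0.01
side 8 [203.  193.2] z27 [498.7 176.7  20. ] zmax 0.01
side 7 [190.  198.3] z27 [459.4 179.8  20. ] zmax 0.011
side [113. 111. 107.] ((588.9168701171875, 37.25994873046875), (50.41570281982422, 55.560550689697266), 16.4364070892334)
side [104. 103.  99.] ((493.98541259765625, 82.07646942138672), (41.54145812988281, 53.4666633605957), 30.234487533569336)
side [ 77. 199.  98.] ((586.7037353515625, -77.90509033203125), (41.09199905395508, 48.58600616455078), 37.571128845214844)
side [108. 106. 102.] ((482.62030029296875, -89.31692504882812), (44.776695251464844, 54.48191833496094), 11.87342357635498)
turn tool z rad -0.022 (1.3 deg); then shift cm x -49.31 y 52.68 z 13.37
```

Emit:
{"fn": "move_arm", "kwargs": {
  "moves": [6.2,-3.08,3.29,0.5,0,0,0,6.2,-3.08,3.29,0.5,0,0,0,6.2,-3.08,3.29,0.5,0,0,0,6.2,-3.08,3.29,0.5,0,0,0,6.2,-3.08,3.29,0.5,0,0,0,6.2,-3.08,3.29,0.5,0,0,0,6.2,-3.08,3.29,0.5,0,0,0,6.2,-3.08,3.29,0.5,0,0,0]
}}

```text
clock: 0.9
tool_pos: [0.3985, -0.2655, 0.1943]
orientation: [180.0, 0.0, -154.8]
force: [1.5, -0.6, -0.4]
opening: 0.0616
gripper_force: 0.0
```

Emit:
{"fn": "move_arm", "kwargs": {
  "moves": [6.2,-3.08,3.29,0.5,0,0,0,6.2,-3.08,3.29,0.5,0,0,0,6.2,-3.08,3.29,0.5,0,0,0,6.2,-3.08,3.29,0.5,0,0,0,6.2,-3.08,3.29,0.5,0,0,0,6.2,-3.08,3.29,0.5,0,0,0,6.2,-3.08,3.29,0.5,0,0,0,6.2,-3.08,3.29,0.5,0,0,-0.022]
}}

```text
clock: 1.7
tool_pos: [0.5091, 0.0778, 0.1543]
orientation: [180.0, -0.0, -153.5]
force: [1.3, -0.6, 0.7]
opening: 0.062
gripper_force: 0.0
```

```bash
python3 - <<'E'
from h import *
go(.494,.0814,-153.5,.013); o=ctrl.get_obs(); print(o["clock"],o["orientation"],o["tool_pos"],o["opening"])
E
```

```text
turn tool z rad 0.001 (-0.0 deg); then shift cm x 1.19 y 1.00 z 14.13
1.7 [ 1.79996564e+02 -1.95611235e-03 -1.53459215e+02] [0.50910281 0.07780409 0.15432648] 0.06203821263823799
```

Emit:
{"fn": "move_arm", "kwargs": {
  "moves": [6.2,1.2,1.0,3,0,0,0,6.2,0,0,4,0,0,0,6.2,0,0,4,0,0,0,6.2,0,0,2.1,0,0,0,6.2,0,0,1,0,0,0,5.1,0,0,0,0,0,0,4.85,0,0,0,0,0,0,4.85,0,0,0,0,0,0]
}}

```text
clock: 2.5
tool_pos: [0.4947, 0.0799, 0.0148]
orientation: [180.0, 0.1, -153.5]
force: [0.4, -0.2, -1.1]
opening: 0.0495
gripper_force: 3.7
```

Emit:
{"fn": "move_arm", "kwargs": {
  "moves": [4.7,0,0,0,0,0,0,4.7,0,0,0,0,0,0,4.7,0,0,0,0,0,0]
}}

```text
clock: 2.8
tool_pos: [0.4946, 0.0798, 0.0147]
orientation: [-180.0, 0.1, -153.5]
force: [-1.0, 0.2, 7.0]
opening: 0.0471
gripper_force: 15.9
```

Reading 15.9 N at 2.9 mm: mount B is firm. I'll lift it, turn it, and take it to pin 1.

Emit:
{"fn": "move_arm", "kwargs": {
  "moves": [4.65,0,0,0,0,0,0,4.65,0,0,-1.5,0,0,0,4.65,0,0,-3,0,0,0,4.65,0,0,-3,0,0,-0.147,4.65,0,0,-2,0,0,-0.147,4.65,0,0,0,0,0,-0.147,4.65,0,0,0,0,0,-0.147,4.65,0,0,0,0,0,-0.147]
}}

```text
clock: 3.6
tool_pos: [0.4937, 0.0795, 0.1091]
orientation: [-180.0, 0.1, -111.0]
force: [0.8, -0.1, -1.0]
opening: 0.0465
gripper_force: 18.7
```

Emit:
{"fn": "move_arm", "kwargs": {
  "moves": [4.65,0,0,0,0,0,-0.147,4.65,0,0,0,0,0,-0.147,4.65,0,0,0,0,0,0]
}}

```text
clock: 3.9
tool_pos: [0.4937, 0.0794, 0.1088]
orientation: [-180.0, 0.0, -94.4]
force: [-0.1, 0.1, -1.5]
opening: 0.0468
gripper_force: 18.7
```

```bash
python3 - <<'E'
from h import *
go(.5017,.3676,-94.3,.045)
E
```

```text
turn tool z rad -0.002 (0.1 deg); then shift cm x -28.80 y 1.36 z 6.38
```

Emit:
{"fn": "move_arm", "kwargs": {
  "moves": [4.65,-4,0.2,0,0,0,0,4.65,-4,0.2,0,0,0,0,4.65,-4,0.2,0,0,0,0,4.65,-4,0.2,0,0,0,0,4.65,-4,0.2,0,0,0,0,4.65,-4,0.2,0,0,0,0,4.65,-3,0.16,0,0,0,0,4.65,-1.8,0,2,0,0,0]
}}

```text
clock: 4.7
tool_pos: [0.5043, 0.3716, 0.0908]
orientation: [-179.8, 0.2, -94.7]
force: [0.2, -0.0, -1.6]
opening: 0.0468
gripper_force: 18.7
```

Emit:
{"fn": "move_arm", "kwargs": {
  "moves": [4.65,0,0,2.5,0,0,0,4.65,0,0,0,0,0,0]
}}

```text
clock: 4.9
tool_pos: [0.501, 0.3663, 0.0601]
orientation: [179.8, -0.3, -94.8]
force: [-0.3, -1.3, -1.6]
opening: 0.0469
gripper_force: 18.7
```

```bash
python3 - <<'E'
from h import *
go(.5017,.3676,-94.3,.0267); print(ctrl.get_obs()["force"])
for n in("side",):
    p,d,m=snap(n); cv2.imwrite(f"pics/{n}1.png",cv2.resize(p[130:230,110:250,::-1],None,fx=5,fy=5,interpolation=cv2.INTER_CUBIC))
E
```

```text
turn tool z rad -0.008 (0.5 deg); then shift cm x -0.14 y -0.06 z 3.34
[-0.32097972 -1.30001677 -1.62519248]
```

View pics/side1.png

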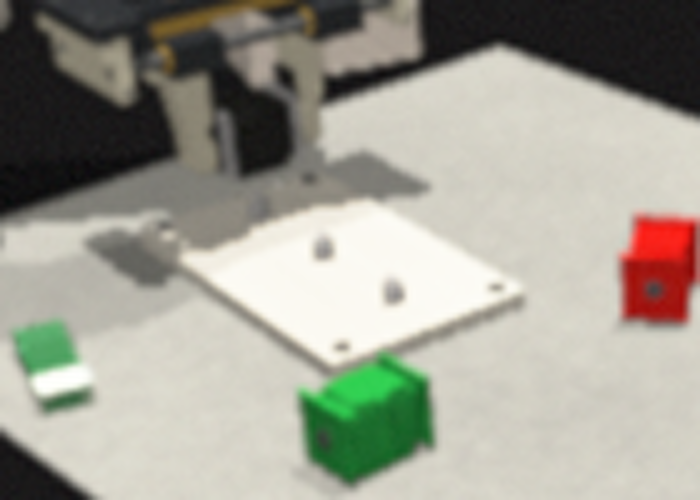

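The side view shows the mount upright in the jaws at (265,140), right over pin 1 at (260,205). Pins 2 and 3 are free at (323,248) and (392,290). Lowering it now.

Emit:
{"fn": "move_arm", "kwargs": {
  "moves": [4.65,-0.1,-0.05,0.5,0,0,0,4.65,0,0,1.0,0,0,0,4.65,0,0,0.5,0,0,0,4.65,0,0,0.5,0,0,0,4.65,0,0,0.3,0,0,0,4.65,0,0,0.2,0,0,0,4.65,0,0,0.15,0,0,0,4.65,0,0,0,0,0,0]
}}

```text
clock: 5.75
tool_pos: [0.5034, 0.3685, 0.0319]
orientation: [180.0, -0.0, -94.5]
force: [-1.7, 0.4, -1.7]
opening: 0.0468
gripper_force: 18.7
```

Emit:
{"fn": "move_arm", "kwargs": {
  "moves": [4.65,0.05,-0.15,0.2,0,0,0,4.65,0,0,0.2,0,0,0,4.65,0,0,0.15,0,0,0,4.65,0,0,0.1,0,0,0,4.65,0,0,0,0,0,0]
}}

```text
clock: 6.25
tool_pos: [0.5039, 0.3676, 0.0267]
orientation: [179.9, -0.0, -94.5]
force: [-10.7, -2.6, 12.0]
opening: 0.0467
gripper_force: 18.8
```

Emit:
{"fn": "move_arm", "kwargs": {
  "moves": [4.65,0,0.15,0,0,0,0,4.65,0,0.1,0,0,0,0,4.65,0,0,0,0,0,0]
}}

```text
clock: 6.55
tool_pos: [0.5032, 0.3681, 0.0267]
orientation: [-179.9, 0.0, -94.5]
force: [-0.9, -2.5, 7.3]
opening: 0.0467
gripper_force: 18.7
```

Emit:
{"fn": "move_arm", "kwargs": {
  "moves": [4.65,0,0,0.05,0,0,0,4.9,0,0,0,0,0,0,5.2,0,0,0,0,0,0,6.2,0,0,0,0,0,0,6.2,0,0,0,0,0,0,6.2,0,0,-3,0,0,0,6.2,0,0,-4,0,0,0,6.2,0,0,-4,0,0,0]
}}

```text
clock: 7.35
tool_pos: [0.5024, 0.3679, 0.1356]
orientation: [180.0, -0.1, -94.5]
force: [0.4, -0.3, -0.4]
opening: 0.062
gripper_force: 0.0
```

```bash
python3 - <<'E'
from h import *
go(.5894,.0361,-167.6,.0147); print(ctrl.get_obs()["force"],ctrl.get_obs()["tool_pos"])
p,d,m=snap("side"); P=cloud(m,d); cv2.imwrite("pics/side2.png",cv2.resize(p[130:230,110:250,::-1],None,fx=5,fy=5,interpolation=cv2.INTER_CUBIC))
w=(abs(P[:,:,0]-.502)<.03)&(abs(P[:,:,1]-.367)<.03)&(P[:,:,2]<.08); print(np.percentile(P[w][:,2],[50,80,90,95]))
E
```

```text
turn tool z rad 1.276 (-73.1 deg); then shift cm x -1.38 y -34.27 z 12.09
[ 0.36786696 -0.33633068 -0.37097587] [0.50236133 0.36788901 0.13563941]
[0.03330583 0.05005803 0.05248374 0.05342041]
```

View pics/side2.png

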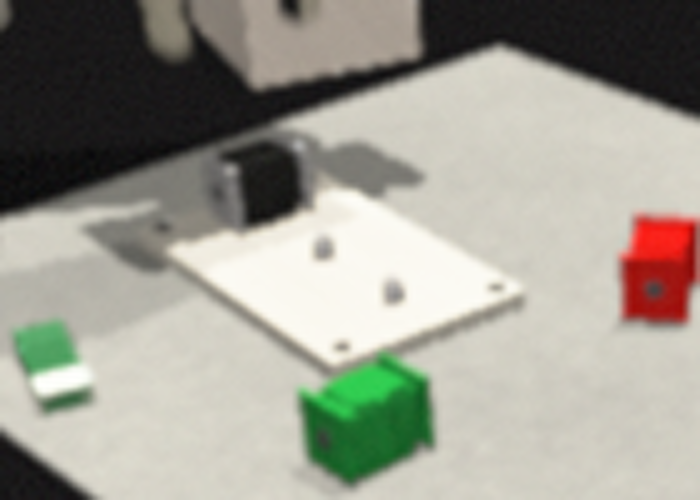

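The side view shows the first mount upright at (265,183), flush on the plate over pin 1. Its top is at 53 mm, as expected for fully seated. Next is mount A.

Emit:
{"fn": "move_arm", "kwargs": {
  "moves": [6.2,4.05,-1.41,0,0,0,0,6.2,4.05,-1.41,0,0,0,0,6.2,4.05,-1.41,0,0,0,0,6.2,4.05,-1.41,0,0,0,0,6.2,4.05,-1.41,0,0,0,0,6.2,4.05,-1.41,0,0,0,0,6.2,4.05,-1.41,0,0,0,0,6.2,4.05,-1.41,0,0,0,0]
}}

```text
clock: 8.2
tool_pos: [0.5898, 0.0347, 0.1349]
orientation: [-180.0, 0.0, -94.5]
force: [1.1, 0.6, 0.6]
opening: 0.062
gripper_force: 0.0
```

Emit:
{"fn": "move_arm", "kwargs": {
  "moves": [6.2,0,0,0.5,0,0,0.142,6.2,0,0,0.5,0,0,0.142,6.2,0,0,0.5,0,0,0.142,6.2,0,0,0.5,0,0,0.142,6.2,0,0,0.5,0,0,0.142,6.2,0,0,0.5,0,0,0.142,6.2,0,0,0.5,0,0,0.142,6.2,0,0,0.5,0,0,0.142]
}}

```text
clock: 9.0
tool_pos: [0.5895, 0.0363, 0.0945]
orientation: [180.0, 0.0, -159.9]
force: [0.6, 0.1, 0.5]
opening: 0.0624
gripper_force: 0.0
```

Emit:
{"fn": "move_arm", "kwargs": {
  "moves": [6.2,0,0,0,0,0,0.14,6.2,0,0,0,0,0,0,6.2,0,0,0,0,0,0]
}}

```text
clock: 9.3
tool_pos: [0.5896, 0.0363, 0.0949]
orientation: [-180.0, 0.0, -167.4]
force: [-0.0, -0.6, 0.5]
opening: 0.0622
gripper_force: 0.0
```

```bash
python3 - <<'E'
from h import *
go(.5894,.0361,-167.6,.0147)
E
```

```text
turn tool z rad 0.004 (-0.2 deg); then shift cm x 0.02 y -0.02 z 8.02
```

Emit:
{"fn": "move_arm", "kwargs": {
  "moves": [6.2,0,0,4,0,0,0,6.2,0,0,3,0,0,0,6.2,0,0,1,0,0,0,5.2,0,0,0,0,0,0,4.85,0,0,0,0,0,0,4.85,0,0,0,0,0,0,4.7,0,0,0,0,0,0,4.7,0,0,0,0,0,0]
}}

```text
clock: 10.1
tool_pos: [0.5906, 0.0367, 0.0165]
orientation: [180.0, 0.2, -167.6]
force: [0.8, -0.7, 4.1]
opening: 0.0471
gripper_force: 2.5
```

Emit:
{"fn": "move_arm", "kwargs": {
  "moves": [4.7,0,0,0,0,0,0,4.65,0,0,0,0,0,0,4.65,0,0,0,0,0,0]
}}

```text
clock: 10.4
tool_pos: [0.5901, 0.0365, 0.0156]
orientation: [180.0, 0.1, -167.6]
force: [2.8, 0.5, 3.6]
opening: 0.0466
gripper_force: 3.0
```

About 3 N at 3.4 mm: mount A is soft. I'll carry it gently to the tray.

Emit:
{"fn": "move_arm", "kwargs": {
  "moves": [4.6,0,0,0,0,0,0,4.6,0,0,-0.5,0,0,0,4.6,0,0,-1,0,0,0,4.6,0,0,-1.5,0,0,0,4.6,0,0,-2,0,0,0,4.6,0,0,-2,0,0,0,4.6,0,0,-1.5,0,0,0,4.6,0,0,-0.5,0,0,0]
}}

```text
clock: 11.2
tool_pos: [0.5898, 0.0363, 0.107]
orientation: [180.0, 0.1, -167.6]
force: [0.3, -0.3, -0.9]
opening: 0.046
gripper_force: 3.4
```

Emit:
{"fn": "move_arm", "kwargs": {
  "moves": [4.6,0.2,-0.7,0,0,0,0,4.6,0.4,-1.4,0,0,0,0,4.6,0.6,-2.1,0,0,0,0,4.6,0.8,-2.5,0,0,0,0,4.6,0.8,-2.5,0,0,0,0,4.6,0.8,-2.5,0,0,0,0,4.6,0.8,-2.5,0,0,0,0,4.6,0.8,-2.5,0,0,0,0]
}}

```text
clock: 12.0
tool_pos: [0.5729, -0.1401, 0.1037]
orientation: [180.0, -0.1, -167.7]
force: [0.9, -0.6, -1.5]
opening: 0.0462
gripper_force: 3.4
```

Emit:
{"fn": "move_arm", "kwargs": {
  "moves": [4.6,0.8,-2.5,0,0,0,0,4.6,0.8,-2.5,0,0,0,0,4.6,0.8,-2.5,0,0,0,0,4.6,0.8,-2.5,0,0,0,0,4.6,0.8,-2.5,0,0,0,0,4.6,0.7,-2.2,0,0,0,0,4.6,0.4,-1.4,0,0,0,0,4.6,0.2,-0.7,0,0,0,0]
}}

```text
clock: 12.8
tool_pos: [0.5574, -0.315, 0.1039]
orientation: [180.0, -0.1, -167.7]
force: [-0.6, 0.3, -1.0]
opening: 0.0463
gripper_force: 3.4
```

```bash
python3 - <<'E'
from h import *
go(.561,-.325,-167.6,.0195); o=ctrl.get_obs(); print(o["tool_pos"])
p,d,m=snap("side"); cv2.imwrite("pics/side3.png",cv2.resize(p[130:340,250:480,::-1],None,fx=2.8,fy=2.8,interpolation=cv2.INTER_CUBIC))
E
```

```text
turn tool z rad -0.002 (0.1 deg); then shift cm x -0.14 y -1.05 z 8.44
[ 0.55738723 -0.31500558  0.10394603]
```

View pics/side3.png

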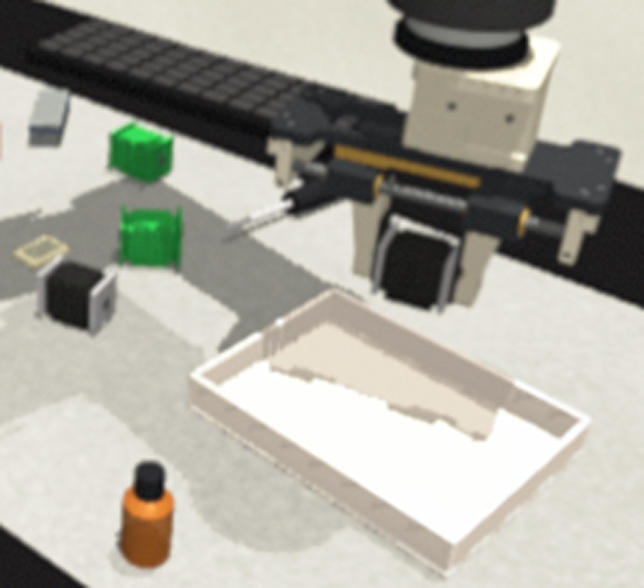

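The side view shows the soft mount held upright at (415,262), above the tray. Setting it down.

Emit:
{"fn": "move_arm", "kwargs": {
  "moves": [4.6,-0.1,-1,1,0,0,0,4.6,0,0,2,0,0,0,4.6,0,0,2,0,0,0,4.6,0,0,1.5,0,0,0,4.6,0,0,1,0,0,0,4.6,0,0,0.5,0,0,0,4.6,0,0,0.3,0,0,0,4.6,0,0,0,0,0,0]
}}

```text
clock: 13.65
tool_pos: [0.562, -0.323, 0.0222]
orientation: [-180.0, 0.0, -167.6]
force: [0.6, -0.5, -1.2]
opening: 0.0461
gripper_force: 3.4
```

Emit:
{"fn": "move_arm", "kwargs": {
  "moves": [4.6,0,0,0,0,0,0]
}}

```text
clock: 13.75
tool_pos: [0.5622, -0.3231, 0.0228]
orientation: [-180.0, 0.1, -167.6]
force: [0.4, 0.3, -1.2]
opening: 0.046
gripper_force: 3.4
```

Emit:
{"fn": "move_arm", "kwargs": {
  "moves": [4.6,0,0,0.15,0,0,0,4.6,0,0,0.1,0,0,0,4.6,0,0,0.05,0,0,0,4.6,0,0,0.05,0,0,0,4.6,0,0,0,0,0,0]
}}

```text
clock: 14.25
tool_pos: [0.562, -0.3231, 0.0192]
orientation: [-180.0, 0.0, -167.6]
force: [-1.8, 0.9, 5.4]
opening: 0.0459
gripper_force: 3.4
```

Contact felt. I'll release, rise, and go to C.

Emit:
{"fn": "move_arm", "kwargs": {
  "moves": [4.8,0,0,0,0,0,0,5.2,0,0,0,0,0,0,6.2,0,0,0,0,0,0,6.2,0,0,0,0,0,0,6.2,0,0,-2,0,0,0,6.2,0,0,-3,0,0,0,6.2,0,0,-3,0,0,0,6.2,0,0,-2,0,0,0]
}}

```text
clock: 15.05
tool_pos: [0.5624, -0.3232, 0.1206]
orientation: [-179.9, 0.1, -167.6]
force: [-0.1, 1.0, 1.0]
opening: 0.0617
gripper_force: 0.0
```

```bash
python3 - <<'E'
from h import *
go(.4834,-.0888,-167.8,.0147)
E
```

```text
turn tool z rad 0.003 (-0.2 deg); then shift cm x 2.77 y 24.58 z 10.59
```

Emit:
{"fn": "move_arm", "kwargs": {
  "moves": [6.2,0.46,4.1,0,0,0,0,6.2,0.46,4.1,0,0,0,0,6.2,0.46,4.1,0,0,0,0,6.2,0.46,4.1,0,0,0,0,6.2,0.46,4.1,0,0,0,0,6.2,0.46,4.1,0,0,0,0,6.2,0,0,3,0,0,0,6.2,0,0,0,0,0,0]
}}

```text
clock: 15.85
tool_pos: [0.4799, -0.0876, 0.0865]
orientation: [180.0, -0.2, -167.5]
force: [-0.5, -1.0, 0.2]
opening: 0.0619
gripper_force: 0.0
```

```bash
python3 - <<'E'
from h import *
go(.4834,-.0888,-167.8,.0147)
E
```

```text
turn tool z rad 0.005 (-0.3 deg); then shift cm x -0.31 y -0.19 z 7.18
```

Emit:
{"fn": "move_arm", "kwargs": {
  "moves": [6.2,0,0,4,0,0,0,6.2,0,0,2.5,0,0,0,6.2,0,0,0.8,0,0,0,5.2,0,0,0,0,0,0,4.85,0,0,0,0,0,0,4.85,0,0,0,0,0,0,4.7,0,0,0,0,0,0,4.7,0,0,0,0,0,0]
}}

```text
clock: 16.65
tool_pos: [0.4832, -0.0886, 0.0168]
orientation: [-180.0, 0.1, -167.6]
force: [-0.3, -1.3, 7.0]
opening: 0.0477
gripper_force: 15.3
```

Emit:
{"fn": "move_arm", "kwargs": {
  "moves": [4.7,0,0,0,0,0,0,4.65,0,0,0,0,0,0,4.65,0,0,0,0,0,0]
}}

```text
clock: 16.95
tool_pos: [0.4831, -0.0886, 0.0168]
orientation: [-180.0, 0.1, -167.6]
force: [-0.4, -1.7, 8.3]
opening: 0.0467
gripper_force: 18.5
```

15.3 N at 2.3 mm and 18.5 N at 3.3 mm: mount C is firm. Next is pin 3.

Emit:
{"fn": "move_arm", "kwargs": {
  "moves": [4.65,0,0,-1.5,0,0,0,4.65,0,0,-3,0,0,0,4.65,0,0,-3,0,0,0,4.65,0,0,-2,0,0,-0.142,4.65,0,0,0,0,0,-0.142,4.65,0,0,0,0,0,-0.142,4.65,0,0,0,0,0,-0.142,4.65,0,0,0,0,0,-0.142]
}}

```text
clock: 17.75
tool_pos: [0.4818, -0.0885, 0.1109]
orientation: [-180.0, 0.0, -126.6]
force: [0.7, 0.1, -1.5]
opening: 0.0468
gripper_force: 18.7
```

Emit:
{"fn": "move_arm", "kwargs": {
  "moves": [4.65,0,0,0,0,0,-0.142,4.65,0,0,0,0,0,-0.142,4.65,0,0,0,0,0,-0.142,4.65,0,0,0,0,0,-0.142,4.65,0,0,0,0,0,0,4.65,0,0,0,0,0,0]
}}

```text
clock: 18.35
tool_pos: [0.482, -0.0885, 0.1107]
orientation: [-180.0, 0.0, -94.7]
force: [0.4, 0.5, -1.4]
opening: 0.0465
gripper_force: 18.7
```

```bash
python3 - <<'E'
from h import *
go(.4918,.2284,-94.3,.0288)
E
```

```text
turn tool z rad -0.006 (0.4 deg); then shift cm x -31.68 y 1.39 z 8.19
```

Emit:
{"fn": "move_arm", "kwargs": {
  "moves": [4.65,0,0,0,0,0,-0.006,4.65,-4.5,0.2,0,0,0,0,4.65,-4.5,0.2,0,0,0,0,4.65,-4.5,0.2,0,0,0,0,4.65,-4.5,0.2,0,0,0,0,4.65,-4.5,0.2,0,0,0,0,4.65,-4.5,0.2,0,0,0,0,4.65,-3.2,0.2,0,0,0,0]
}}

```text
clock: 19.15
tool_pos: [0.4896, 0.2164, 0.1107]
orientation: [-180.0, 0.0, -94.1]
force: [0.4, -1.0, -1.5]
opening: 0.047
gripper_force: 18.7
```

Emit:
{"fn": "move_arm", "kwargs": {
  "moves": [4.65,-1.5,0,1,0,0,0,4.65,0,0,3,0,0,0,4.65,0,0,0,0,0,0,4.65,0,0,0,0,0,0,4.65,0,0,0,0,0,0]
}}

```text
clock: 19.65
tool_pos: [0.4912, 0.2282, 0.0715]
orientation: [-180.0, 0.0, -94.1]
force: [0.0, -0.9, -0.2]
opening: 0.0466
gripper_force: 18.7
```

```bash
python3 - <<'E'
from h import *
go(.4918,.2284,-94.3,.0288)
p,d,m=snap("side"); cv2.imwrite("pics/side4.png",cv2.resize(p[120:240,110:260,::-1],None,fx=5,fy=5,interpolation=cv2.INTER_CUBIC))
E
```

```text
turn tool z rad 0.003 (-0.2 deg); then shift cm x -0.02 y -0.06 z 4.27
```

View pics/side4.png

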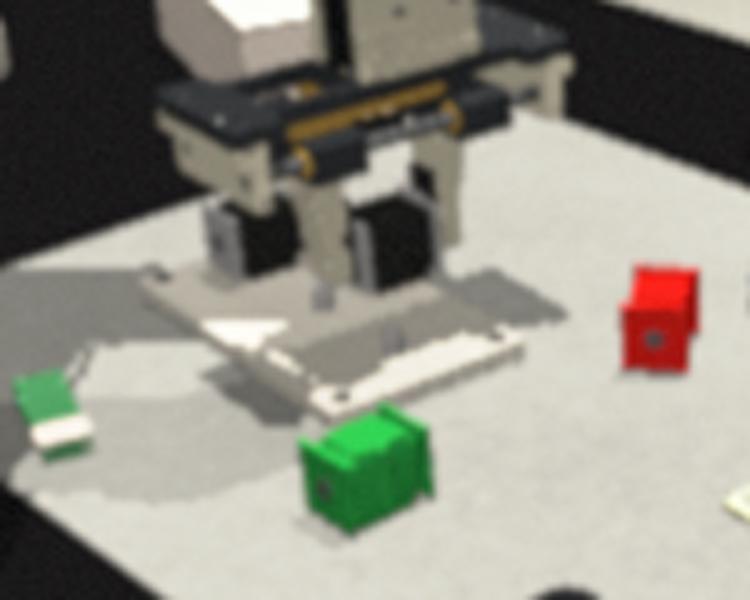

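The side view shows mount C upright in the jaws at (393,243), straight above pin 3 at (393,337). Mount B is still seated at (255,240). Lowering now.

Emit:
{"fn": "move_arm", "kwargs": {
  "moves": [4.65,0,-0.05,1,0,0,0,4.65,0,0,1,0,0,0,4.65,0,0,0.8,0,0,0,4.65,0,0,0.5,0,0,0,4.65,0,0,0.4,0,0,0,4.65,0,0,0.2,0,0,0,4.65,0,0,0.1,0,0,0,4.65,0,0,0,0,0,0]
}}

```text
clock: 20.5
tool_pos: [0.4912, 0.2286, 0.0306]
orientation: [-180.0, 0.0, -94.1]
force: [-0.1, -0.6, -1.4]
opening: 0.047
gripper_force: 18.7
```

Emit:
{"fn": "move_arm", "kwargs": {
  "moves": [4.65,0,0,0.1,0,0,0,4.65,0,0,0.1,0,0,0,4.65,0,0,0.05,0,0,0,4.65,0,0,0,0,0,0]
}}

```text
clock: 20.9
tool_pos: [0.4914, 0.2287, 0.0288]
orientation: [-180.0, 0.0, -94.1]
force: [-2.4, -0.9, 5.9]
opening: 0.0463
gripper_force: 18.7
```

Seated, at z 0.0288 as predicted. I'll release, rise, and check.

Emit:
{"fn": "move_arm", "kwargs": {
  "moves": [4.9,0,0,0,0,0,0,5.2,0,0,0,0,0,0,6.2,0,0,0,0,0,0,6.2,0,0,0,0,0,0,6.2,0,0,-3,0,0,0,6.2,0,0,-4,0,0,0,6.2,0,0,-4,0,0,0,6.2,0,0,-4,0,0,0]
}}

```text
clock: 21.7
tool_pos: [0.4909, 0.2283, 0.1796]
orientation: [180.0, -0.0, -94.1]
force: [1.5, 0.1, -0.1]
opening: 0.0621
gripper_force: 0.0
```

Emit:
{"fn": "move_arm", "kwargs": {
  "moves": [6.2,4,0,-1,0,0,0,6.2,4,0,-1,0,0,0,6.2,4,0,-1,0,0,0,6.2,4,0,-1,0,0,0,6.2,4,0,-1,0,0,0,6.2,0,0,0,0,0,0]
}}

```text
clock: 22.3
tool_pos: [0.4767, 0.0259, 0.2295]
orientation: [-179.9, 0.0, -94.2]
force: [-0.0, 0.5, -0.1]
opening: 0.0621
gripper_force: 0.0
```

```bash
python3 - <<'E'
from h import *
for n in("side","top"):
    p,d,m=snap(n); P=cloud(m,d); cv2.imwrite(f"pics/{n}5.png",cv2.resize(p[:,:,::-1],(800,600)))
    for t,c in(("B",(.502,.3675)),("C",(.491,.228)),("A",(.562,-.323))):
        w=(abs(P[:,:,0]-c[0])<.035)&(abs(P[:,:,1]-c[1])<.035)&(P[:,:,2]<.09)&(P[:,:,2]>.032); print(n,t,w.sum(),np.percentile(P[w][:,2],[50,90,97]).round(3) if w.any() else 0)
E
```

```text
side B 219 [0.047 0.053 0.054]
side C 266 [0.048 0.053 0.054]
side A 424 [0.044 0.047 0.047]
top B 0 0
top C 0 0
top A 218 [0.045 0.047 0.048]
```

View pics/side5.png

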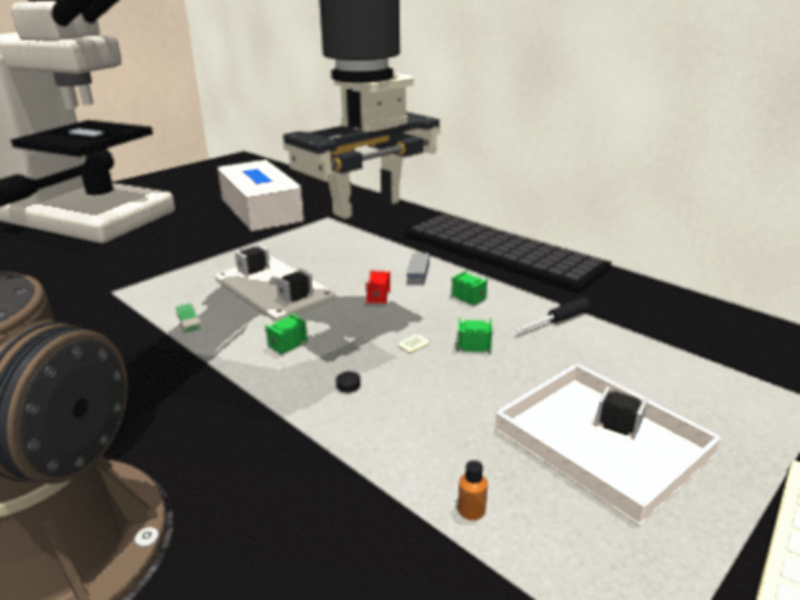

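View pics/top5.png

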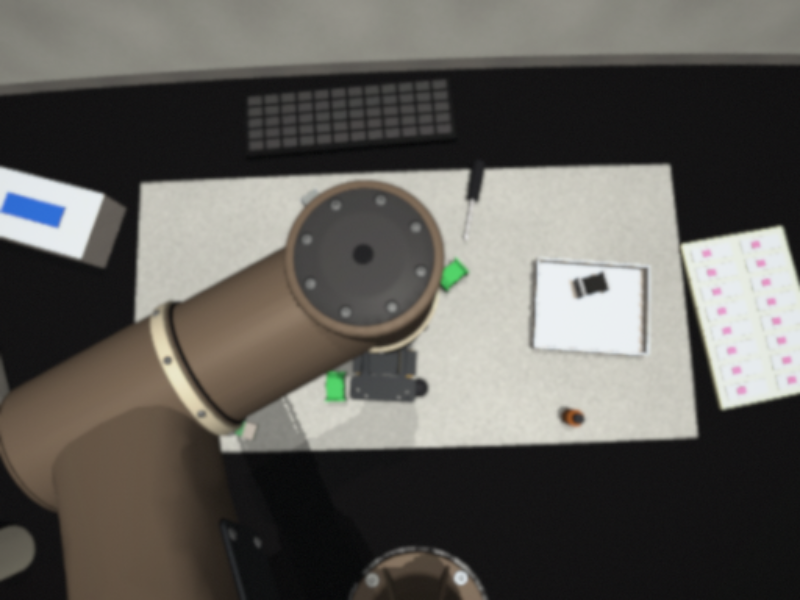

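The two firm mounts stand seated on the plate in the side view, at (252,260) and (294,286), with tops at 53 mm. The soft one stands upright in the tray at (621,411), with its top near 46 mm. Every bystander is where it was, though the arm hides some of them in the top view. Handing in.

```bash
python3 -c "
from plant import ctrl
print(ctrl.close_job())"
```

```text
the job is handed in; nothing more can be done
None
```

I handed the job in at about 22 s: the two firm mounts are seated over pins 1 and 3, and the one soft mount is standing in the reject tray; no mount was squashed by more than about 4 mm.

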